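Draw the album covers into line with the drift

TASK

The green upper album cover has swung out of line on its binding post. Take the orange-handled drift from its rack and push its tapered end down through the free holes of both covers until they pull into line and its collar sits fully home on the pile of card shims round the hole, whose height you must feel for; once home, press it down firmly with about 13 N for half a second, then let go and leave it standing there. Be gentle: never push on the covers with 18 N or more, move the covers only with the drift (no robot part may touch them or the jig), and leave the jar, cardboard tube and scissors where they are.

Things in the scene. Friction and masses are not known exactly. Their poses are not given: they have to be found in the camera images.
- drift_handle (a point): Centre of the drift's handle: an upright orange square bar 24 x 24 x 60 mm, flats facing the point's x and y axes; z points up, away from the tip. Below it a dark round collar 32 mm across, 6 mm thick; then a straight 16 mm shank 32 mm long, tapering over 34 mm more to a 4 mm tip. About 150 g. It stands in its rack, collar on the rack's top.
- drift_collar (a point): Centre of the underside of the drift's collar, 36 mm below drift_handle. Same axes.
- drift_tip (a point): Tip of the drift, 66 mm below the underside of the collar. Same axes.
- rack: Pale wooden block, 60 x 60 mm and 70 mm tall, fixed, with an upright 18.5 mm hole through its middle that holds the drift. Origin: centre of its underside.
- jig: Fixed binding jig with two album covers stacked on it, 10 mm thick, x -35 to +105 mm, y +-110 mm. Origin on the table under the spine line's middle; y along the spine, z up. Lower cover (plain plywood) is fixed, top 72 mm above the table; upper (green) lies on it, top 82 mm up. Under the lower cover's hole is free space down to 12 mm above the table (grey base 170 x 250 mm).
- lower_hole (a point): Centre of the mouth of the lower cover's free hole, on the lower cover's top face, at x 0, y +75 mm in the jig's frame, 72 mm up. Round, 17.4 mm across, straight through the 10 mm cover. Does not move.
- upper_hole (a point): Centre of the mouth of the upper cover's free hole, on its top face, 82 mm up. Round, 17.4 mm across, 150 mm from the post on which the cover swings. At the start 7 to 9 mm out of line with the lower hole: the overlap is a lens 8 to 10 mm wide. Round the hole is glued a 40 mm square pile of card shims with a 20 mm hole, 2 to 12 mm high: it differs and is not measured, and the collar comes home on it.
- upper_cover (a joint): Angle of the upper cover about its binding post (brass head, jig x 0, y -75 mm), rad, 0 when in line with the lower cover; positive is anticlockwise seen from above. Stiff: about 3 N sideways at the free hole moves it, and it stays where it is left.
- jar_mid (a point): Middle of a closed paint jar with a blue label and white lid, 60 mm across, 75 mm tall, standing loose. Leave alone.
- tube_mid (a point): Middle of an upright cardboard tube, 44 mm across, 100 mm tall, light and loose. Leave alone.
- scissors_mid (a point): Blue-handled scissors lying loose and flat, about 175 mm long along their x axis. Leave alone.
There are look-alikes about, which are no part of the job. What is shaped like the part that bears drift_handle but turquoise is not meant.

How it is judged:
By the outcome, as a careful person would: the job done as asked, in the order asked, and still so for the second after the job is handed in, with the robot touching nothing.
It also fails if it takes over 64 s, if anything falls off the work surface, if the arm or the gripper's body presses on something with over 40 N, if the wrist force passes 120 N, or if a joint passes its speed limit or range.

ROBOT

A 6-joint arm with a two-finger parallel gripper is mounted at the origin on the work surface. World frame = base frame: x ahead of the robot, y to its left, z up, the work surface at z = 0. Lengths are in m, angles in rad, forces in N, time in s.
With the tool pointing down it reaches from about 0.25 to 0.8 m from the base axis. Payload 3.9 kg.
Tool frame: the origin (TCP) lies on the centre line of the jaws, within the pads' length; the fingertips stand 22 mm ahead of it and the grasp point (between the pads) lies 3 mm ahead of it; z points along the fingers, y is the line along which they close (so a half turn about z gives the same grasp; the last joint's range is limited). The gripper opens to 85 mm and grips with 20 to 120 N. Pads are 22 mm wide; open, the fingers measure 114 mm over their backs; the gripper's body (76 mm by 85 mm) begins 54 mm behind the grasp point. The pads swing forward as they close: fully open they stand 13 mm farther back than shut.
Start: joints at [1.146, 0.26, -0.138, 1.173, 0, 1.571], TCP at [0.216, 0.478, 0.253] pointing down, gripper open.
Joint ranges: [-2.78, 2.78], [-0.83, 1.72], [-1.28, 1.37], [-1.9, 2.12], [-1.57, 1.48], [-3.14, 3.14]. Speed limits (rad/s): [2.57, 2.57, 3.14, 3.14, 3.14, 3.14].

INTERFACE

Orientations are given as a rotation vector (axis times angle).
In Python, from plant import status, imaging, arm gives the robot as it stands.
- The arm moves only by the tool send_rows, never from a script. Its argument "deltas" is a list of rows, each a list of 7 numbers: the turn, a rotation vector about the tool's x, y, z in rad, then the shift along the tool's x, y, z in cm, then the finger opening in cm, from 0 to 8.54. In form: [[rx, ry, rz, dx, dy, dz, gripper], ...]. A call has 1 to 10 rows; each row shifts and turns the commanded pose from where the row before left it, along the tool's axes as they then stand; what a row does not reach is not made up. A row lasts 1/12 s, in which the tool goes at most 41.7 mm and 7.16 degrees, less where a joint would pass 70% of its speed; a pose out of reach is approached as far as the arm can. A call with a gripper value outside its range is refused whole. The fingers move at their own pace and stop on an object; "newtons" is the grip in N (left out, the last holds). Time passes only in rows, so rows that do not move let the fingers close. It gives the time, the measured TCP pose, the force, the opening and the grip force at its end, in the units of the state.
- status.observe(): the state, without advancing time (a new reading comes with each control period).
- imaging.camera(name): name is "scene" or "top" or "wrist"; returns a dict with "frame" (384x512x3 uint8, blue, green, red), "camera_matrix" (3x3 intrinsics, pixels), "R" (3x3) and "t" (3): a world point X has camera coordinates R X + t; the wrist camera has in their place "hand_eye" (4x4, takes a point from camera to tool coordinates, whose origin is the TCP and whose axes are the flange's). Camera axes: x right, y down, z forward; pixel columns grow to the right and rows downward; lengths in m; the calibration is good to about 2 mm. A picture is of the moment at which its call begins: read the wrist's pose just before it. There is no depth.
- arm.sign_off(): hands the job in; it is judged then, once.
The state is a dict: "time_s": time; "joint_positions": joint angles; "joint_vel": joint speeds; "joint_efforts": joint torques, N m; "eef_pos": TCP position; "ee_rot": TCP orientation; "wrist_force": force on the tool from outside, world axes, zero at the start; "moment": the same for the moment, N m; "grip_width": opening from 0.0 (shut) to 1.0 (fully open); "finger_force": force on a finger pad.
Only numpy, scipy, OpenCV 4.12 (cv2) and the standard library are available. Lean on these libraries where they do the work, as an engineer would, in place of code of your own. Each camera call takes 0.05 s, during which the arm holds its last target. There are 200 camera calls.

## Working session

There is one attempt and no reset: what is moved stays moved. The work goes in short steps, Python scripts to look and compute and a tool call to move; the robot and the scene stay as the last step left them, time stands still between calls to the robot, and variables do not carry over. Pictures are saved under pics/ and viewed, at most 10 in all, crops included, and the job is handed in when it is done.

Besides the shell and the picture viewer there is one more tool, called after "Request:" as name(argument=value, ...) on one line, values as JSON. send_rows: Moves the arm, as the interface text tells. Its arguments: {"type":"object","properties":{"deltas":{"type":"array","items":{"type":"array","items":{"type":"number"}}},"newtons":{"type":"number"}},"required":["deltas"]}

```bash
mkdir -p pics; ls; python3 - <<'E'
from plant import status, imaging
import cv2, numpy as np
s=status.observe(); print(s)
ims=[]
import pickle
d={}
for n in("scene","top"):
    c=imaging.camera(n); d[n]=c; cv2.imwrite(f"pics/{n}0.png",c["frame"]); print(n,c["camera_matrix"],c["R"],c["t"])
pickle.dump(d,open("c0.pkl","wb"))
cv2.imwrite("pics/both0.png",cv2.resize(np.vstack([d["scene"]["frame"],d["top"]["frame"]]),None,fx=0.78,fy=0.78))
E
```

```text
pics
{'time_s': 0.0, 'joint_positions': array([ 1.14597435e+00,  2.60655730e-01, -1.39345079e-01,  1.17270378e+00,
        5.46425627e-06,  1.57080348e+00]), 'joint_vel': array([-0.00086141,  0.00099157, -0.0003063 ,  0.00051965,  0.0002228 ,
       -0.00023289]), 'joint_efforts': array([-3.65499027e-04, -4.05680037e+01,  2.53922457e+01,  1.85530039e-02,
       -2.43862332e-04,  1.36073245e-05]), 'eef_pos': array([0.21612316, 0.47776283, 0.25248877]), 'ee_rot': array([-6.62226890e-01, -3.07058469e+00,  2.92793983e-03]), 'wrist_force': array([0.34135476, 0.19392003, 0.1073463 ]), 'moment': array([-0.01507276,  0.03603807,  0.01609114]), 'finger_force': 0.0, 'grip_width': 1.0014267587949577}
scene [[356.96177276   0.         255.78699139]
 [  0.         356.96177276 189.84794451]
 [  0.           0.           1.        ]] [[-0.86689844  0.49847889 -0.00242518]
 [ 0.41459945  0.71830659 -0.55869753]
 [-0.27675691 -0.4853395  -0.82936794]] [ 0.47869106 -0.20578247  1.14495833]
top [[399.00953908   0.         251.69129904]
 [  0.         399.00953908 192.28578957]
 [  0.           0.           1.        ]] [[-0.00400853 -0.9998853  -0.01460513]
 [-0.995437    0.00538228 -0.09526919]
 [ 0.09533688  0.0141566  -0.9953444 ]] [0.02407632 0.59139894 0.96290744]
```

View pics/top0.png

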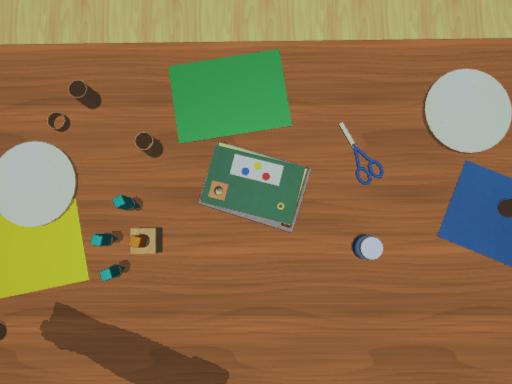

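View pics/scene0.png

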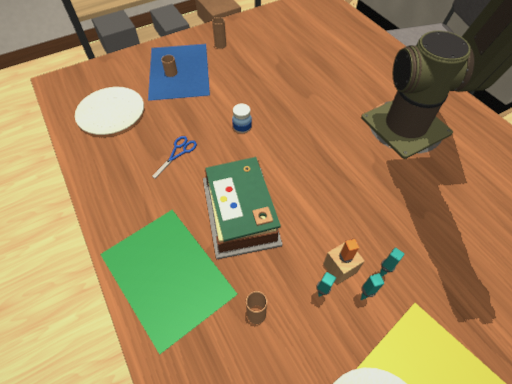

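The top view shows the orange drift at about (138,241) on its rack (143,241). Turquoise look-alikes stand at (102,240), (112,272) and (125,202). The jig is near (255,187), with the shim pile at (219,190) and the brass post at (281,206).

```bash
cat > h.py <<'E'
import numpy as np, cv2
from scipy.spatial.transform import Rotation as Ro
def ray(c,uv):
    d=np.linalg.inv(c["camera_matrix"])@np.array([uv[0],uv[1],1.]); R=np.array(c["R"])
    return -R.T@c["t"], R.T@d
def onz(c,uv,z):
    o,d=ray(c,uv); return o+d*(z-o[2])/d[2]
def proj(c,X):
    p=c["camera_matrix"]@(c["R"]@np.asarray(X,float)+c["t"]); return p[:2]/p[2]
def wrist(s,c):  # give wrist cam world R,t
    T=np.eye(4); T[:3,:3]=Ro.from_rotvec(s["ee_rot"]).as_matrix(); T[:3,3]=s["eef_pos"]
    W=np.linalg.inv(T@c["hand_eye"]); c["R"]=W[:3,:3]; c["t"]=W[:3,3]; return c
def blobs(img,lo,hi,amin=15):
    m=cv2.inRange(cv2.cvtColor(img,cv2.COLOR_BGR2HSV),lo,hi)
    n,l,st,ce=cv2.connectedComponentsWithStats(m)
    return [(st[i].tolist(),ce[i].round(1).tolist()) for i in range(1,n) if st[i][4]>=amin],l
E
python3 - <<'E'
from h import *; import pickle
d=pickle.load(open("c0.pkl","rb"))
t,s=d["top"],d["scene"]
for n in d:
    print(n,"orange",blobs(d[n]["frame"],(5,200,150),(14,255,255))[0])
    print(n,"turq",blobs(d[n]["frame"],(82,150,60),(95,255,255))[0])
print("rack~",onz(t,(143,241),.07),"drift top",onz(t,(136,241.5),.136),"hole",onz(t,(219,190.5),.088),"post",onz(t,(281,206),.083))
for p in [(102,240),(112,272),(125,202)]: print("turq",onz(t,p,.07),onz(t,p,.12))
for nm,p in dict(jar=(372,248),tube=(145,141),sc=(361,160)).items(): print(nm,onz(t,p,.08))
a=cv2.resize(t["frame"][125:300,80:320],None,fx=3.2,fy=3.2,interpolation=cv2.INTER_CUBIC)
cv2.imwrite("pics/crop1.png",a)
b=cv2.resize(s["frame"][150:310,195:415],None,fx=3.5,fy=3.5,interpolation=cv2.INTER_CUBIC)
cv2.imwrite("pics/crop2.png",b)
E
```

```text
scene orange []
scene turq [([383, 249, 21, 22, 217], [392.8, 259.2]), ([364, 270, 22, 25, 258], [373.9, 283.0]), ([330, 275, 5, 9, 19], [332.1, 277.9]), ([318, 281, 13, 12, 95], [324.1, 286.5])]
top orange []
top turq [([113, 195, 19, 14, 152], [121.1, 202.5]), ([92, 234, 12, 11, 104], [97.1, 239.2]), ([100, 268, 13, 12, 104], [106.1, 273.9])]
rack~ [0.4733429  0.27787193 0.07      ] drift top [0.47395985 0.27439161 0.136     ] hole [0.59040628 0.09687529 0.088     ] post [ 0.55371328 -0.04784957  0.083     ]
turq [0.4760455  0.37531132 0.07      ] [0.47715387 0.35584009 0.12      ]
turq [0.40135892 0.34932929 0.07      ] [0.40641846 0.33123259 0.12      ]
turq [0.56587953 0.32301875 0.07      ] [0.56223537 0.30631398 0.12      ]
jar [ 0.45558187 -0.25727084  0.08      ]
tube [0.71125257 0.27544294 0.08      ]
sc [ 0.6618188  -0.23810859  0.08      ]
```

View pics/crop1.png

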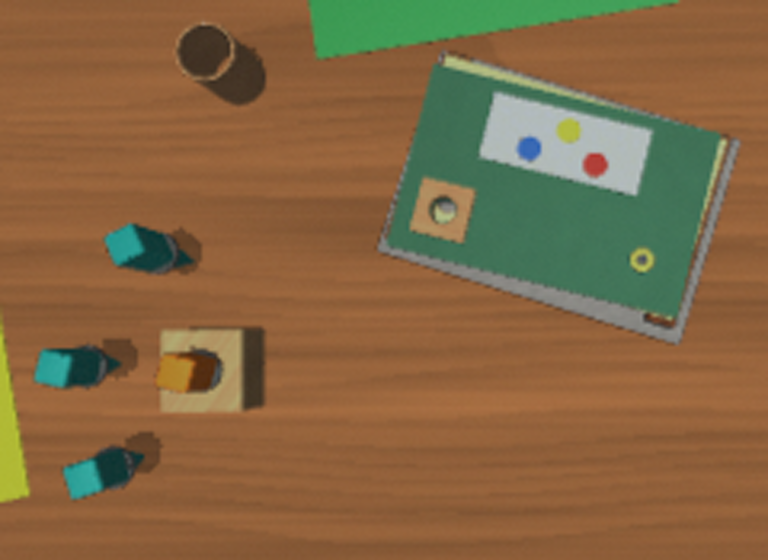

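View pics/crop2.png

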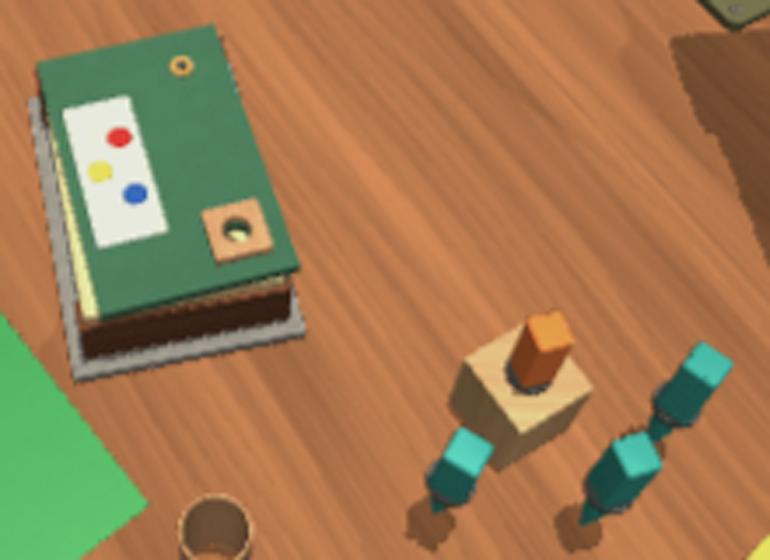

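Both crops agree. The orange drift's handle top is at about crop (176,373), and the shim pile with its lens is at (443,209). The post is at (642,260), and the upper cover is swung slightly clockwise over the pale lower cover.

```bash
python3 - <<'E'
from h import *; import pickle
d=pickle.load(open("c0.pkl","rb"))
t,s=d["top"],d["scene"]
f=lambda x,y:(x/3.2+80-.3,y/3.2+125-.3)
print(cv2.cvtColor(t["frame"],cv2.COLOR_BGR2HSV)[240:244,132:150:3].tolist())
q=np.array([onz(t,f(*p),.136) for p in [(160,353),(197,358),(193,393),(157,389)]])
print("top quad",q.round(4).tolist(),q.mean(0))
for a,b in((0,1),(1,2),(2,3),(3,0)):
    e=q[b]-q[a];print(np.degrees(np.arctan2(e[1],e[0])).round(1),np.linalg.norm(e).round(4))
for p in [(125,245),(53,368),(84,479)]: print("turq top",onz(t,f(*p),.132))
g=lambda x,y:(x/3.5+195-.3,y/3.5+150-.3)
print("scene top",onz(s,g(550,330),.136))
print("rack", np.mean([onz(t,f(*p),.07) for p in [(161,330),(243,330),(243,411),(161,411)]],0), "scene",np.mean([onz(s,g(*p),.07) for p in [(463,360),(590,387),(520,431),(535,322)]],0))
B=np.array([onz(t,f(*p),.012) for p in [(380,248),(679,341),(738,141),(440,52)]])
print("base",B.round(4).tolist())
e=(B[0]-B[1]+B[3]-B[2]); a=np.arctan2(e[1],e[0]); print("jig y dir",np.degrees(a))
y=e[:2]/np.linalg.norm(e[:2]); x=np.array([y[1],-y[0]])
o=B.mean(0)[:2]-x*.035
post=onz(t,f(642,260),.083)[:2]; ps=onz(s,g(181,66),.083)[:2]
print("origin",o,"from base lower hole",o+.075*y,"post exp",o-.075*y,"meas",post,ps)
print("lower from post",post+.15*y,"upper ~",onz(t,f(443,209),.088)[:2],onz(s,g(237,231),.088)[:2])
E
```

```text
[[[19, 193, 177], [20, 189, 177], [21, 184, 176], [12, 205, 87], [12, 206, 84], [14, 47, 81]], [[19, 197, 176], [20, 193, 176], [20, 185, 176], [12, 197, 84], [12, 200, 83], [40, 9, 81]], [[19, 194, 177], [20, 192, 177], [19, 187, 177], [13, 211, 86], [13, 200, 84], [50, 9, 84]], [[19, 193, 177], [20, 190, 176], [18, 194, 176], [13, 204, 85], [12, 200, 83], [72, 15, 85]]]
top quad [[0.4882, 0.2887, 0.136], [0.4847, 0.263, 0.136], [0.4608, 0.2652, 0.136], [0.4636, 0.2901, 0.136]] [0.47433237 0.27675486 0.136     ]
-97.8 0.0259
174.7 0.0239
83.6 0.025
-3.4 0.0246
turq top [0.56307967 0.31632251 0.132     ]
turq top [0.47812553 0.36394503 0.132     ]
turq top [0.40250677 0.3400685  0.132     ]
scene top [0.47509841 0.27956167 0.136     ]
rack [0.47465064 0.27832995 0.07      ] scene [0.47591729 0.27965592 0.07      ]
base [[0.5687, 0.1561, 0.012], [0.4947, -0.0785, 0.012], [0.6522, -0.1273, 0.012], [0.7256, 0.1093, 0.012]]
jig y dir 72.63160220887406
origin [0.57687839 0.02532522] from base lower hole [0.59926697 0.0969056 ] post exp [ 0.55448981 -0.04625517] meas [ 0.55383799 -0.046275  ] [ 0.55357208 -0.04700479]
lower from post [0.59861515 0.09688577] upper ~ [0.59156313 0.09889929] [0.59123294 0.10034782]
```

Request:
send_rows(deltas=[[0,0,0,-3.53,-0.84,0,8.5],[0,0,0,-3.53,-0.84,0,8.5],[0,0,0,-3.53,-0.84,0,8.5],[0,0,0,-3.53,-0.84,0,8.5],[0,0,0,-3.53,-0.84,0,8.5],[0,0,0,-3.53,-0.84,0,8.5],[0,0,0,-3.53,-0.84,0,8.5],[0,0,0,-3.53,-0.84,0,7],[0,0,0,-3.53,-0.84,0,6],[0,0,-0.108,0,0,0,6]], newtons=40)

```text
time_s: 0.93
eef_pos: [0.4792, 0.2747, 0.2526]
ee_rot: [0.502, 3.098, -0.003]
wrist_force: [0.1, 0.9, -0.5]
grip_width: 0.706
finger_force: 0.0
```

Request:
send_rows(deltas=[[0,0,-0.108,0,0,0,6],[0,0,-0.108,0,0,0,6],[0,0,0,0,0,0,6],[0,0,0,0,0,0,6]])

```text
time_s: 1.27
eef_pos: [0.4745, 0.2783, 0.2529]
ee_rot: [-0.163, -3.137, 0.001]
wrist_force: [0.2, 0.7, -0.2]
grip_width: 0.706
finger_force: 0.0
```

```bash
cat >> h.py <<'E'
def go(s,tgt):  # world target -> tool shift cm
    R=Ro.from_rotvec(s["ee_rot"]).as_matrix(); return (R.T@(np.array(tgt)-s["eef_pos"])*100).round(2)
E
python3 - <<'E'
from h import *; from plant import status,imaging
s=status.observe(); c=wrist(s,imaging.camera("wrist")); cv2.imwrite("pics/w1.png",c["frame"])
import pickle; pickle.dump((s,c),open("w1.pkl","wb"))
R=Ro.from_rotvec(s["ee_rot"]).as_matrix()
print(s["eef_pos"],R.round(3).tolist(),s["wrist_force"],s["grip_width"],s["time_s"])
print("pred handle top",proj(c,(.4748,.278,.136)), "hole",proj(c,(.5915,.0995,.088)))
print(go(s,(.4748,.278,.25)))
E
```

```text
[0.4744659  0.27831614 0.25287283] [[-0.995, 0.103, -0.001], [0.103, 0.995, -0.0], [0.001, -0.001, -1.0]] [ 0.19367804  0.65979358 -0.2312859 ] 0.7061016395119556 1.2667
pred handle top [251.94668053 191.25540086] hole [113.99548959 286.1149732 ]
[-0.04 -0.03  0.29]
```

View pics/w1.png

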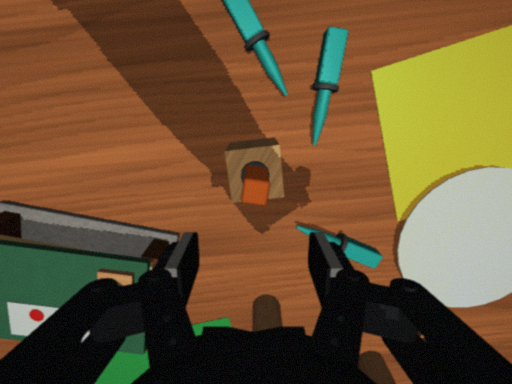

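The wrist view shows the orange handle top at about (255,192) in its rack, close to the predicted (252,191). The turquoise drifts are clear of the finger line.

```bash
python3 - <<'E'
from h import *; import pickle
s,c=pickle.load(open("w1.pkl","rb"))
hs=cv2.cvtColor(c["frame"],cv2.COLOR_BGR2HSV); print(hs[192,245:268:4].tolist(), hs[170,250:262:4].tolist())
m=cv2.inRange(hs,(4,200,110),(16,255,255)); m[:140]=0;m[215:]=0;m[:,:225]=0;m[:,290:]=0
cs,_=cv2.findContours(m,cv2.RETR_EXTERNAL,cv2.CHAIN_APPROX_NONE); k=max(cs,key=cv2.contourArea)
r=cv2.minAreaRect(k); bx=cv2.boxPoints(r); print(r)
P=np.array([onz(c,p,.136) for p in bx]); print(P.round(4).tolist(),P.mean(0))
for i in range(4):
    e=P[(i+1)%4]-P[i]; print(np.degrees(np.arctan2(e[1],e[0])).round(1),np.linalg.norm(e).round(4))
E
```

```text
[[10, 211, 173], [11, 210, 176], [11, 213, 175], [10, 213, 171], [10, 208, 174], [11, 213, 171]] [[10, 198, 89], [10, 205, 87], [10, 236, 79]]
((254.99192810058594, 191.5513458251953), (25.31792449951172, 24.694076538085938), 8.972626686096191)
[[0.4837, 0.2667, 0.136], [0.4614, 0.2727, 0.136], [0.4672, 0.2943, 0.136], [0.4897, 0.2889, 0.136]] [0.47550979 0.28065853 0.136     ]
164.9 0.023
74.9 0.0223
-13.6 0.0231
-105.4 0.0229
```

Request:
send_rows(deltas=[[0,0,0.078,-0.06,0.13,0,6],[0,0,0.077,0,0,1.5,6],[0,0,0,0,0,3,6],[0,0,0,0,0,3,6],[0,0,0,0,0,3,6],[0,0,0,0,0,2.5,6],[0,0,0,0,0,1,6],[0,0,0,0,0,0,6]])

```text
time_s: 1.98
eef_pos: [0.4732, 0.2788, 0.1108]
ee_rot: [-0.401, -3.111, 0.006]
wrist_force: [-0.7, -0.9, -0.5]
grip_width: 0.702
finger_force: 0.0
```

Request:
send_rows(deltas=[[0,0,0,0,0,0,4],[0,0,0,0,0,0,2],[0,0,0,0,0,0,1],[0,0,0,0,0,0,1],[0,0,0,0,0,0,1],[0,0,0,0,0,0,1],[0,0,0,0,0,0,1]], newtons=60)

```text
time_s: 2.57
eef_pos: [0.4768, 0.2806, 0.1153]
ee_rot: [0.4, 3.113, 0.004]
wrist_force: [-0.8, 0.6, 6.3]
grip_width: 0.27
finger_force: 59.5
```

```bash
python3 - <<'E'
from h import *; from plant import status
s=status.observe(); print({k:np.round(s[k],4) for k in s})
E
```

```text
{'time_s': np.float64(2.5667), 'joint_positions': array([ 5.319e-01,  3.982e-01, -3.144e-01,  8.540e-01,  1.000e-04,
        7.878e-01]), 'joint_vel': array([-0.0017,  0.0001, -0.0006, -0.0011, -0.    , -0.0017]), 'joint_efforts': array([-4.83000e-02, -4.15309e+01,  2.02899e+01, -1.13100e-01,
       -6.42000e-02, -4.00000e-04]), 'eef_pos': array([0.4768, 0.2806, 0.1153]), 'ee_rot': array([0.4005, 3.1128, 0.0042]), 'wrist_force': array([-0.7856,  0.58  ,  6.3134]), 'moment': array([0.034 , 0.0768, 0.0442]), 'finger_force': np.float64(59.4586), 'grip_width': np.float64(0.2696)}
```

Request:
send_rows(deltas=[[0,0,0,0,0,-0.5,1],[0,0,0,0,0,-1,1],[0,0,0,0,0,-2,1],[0,0,0,0,0,-2,1],[0,0,0,0,0,-2,1],[0,0,0,0,0,-2,1],[0,0,0,0,0,-2,1],[0,0,0,0,0,-1,1],[0,0,0,0,0,0,1],[0,0,0,0,0,0,1]])

```text
time_s: 3.4
eef_pos: [0.4755, 0.2798, 0.2385]
ee_rot: [0.401, 3.115, 0.001]
wrist_force: [0.5, -0.3, -2.1]
grip_width: 0.275
finger_force: 59.6
```

```bash
python3 - <<'E'
from h import *; from plant import status,imaging
s=status.observe(); c=imaging.camera("scene"); print({k:np.round(s[k],4) for k in s if k[:5]!="joint"})
w=imaging.camera("wrist")
cv2.imwrite("pics/s2.png",np.hstack([cv2.resize(c["frame"][130:330,250:440],None,fx=2,fy=2),cv2.resize(w["frame"],(400,400))]))
U=np.array((.5915,.0995,.24)); L=np.array((.5987,.0969,.24))
print("lens mid",go(s,(U+L)/2))
E
```

```text
{'time_s': np.float64(3.4), 'eef_pos': array([0.4755, 0.2798, 0.2385]), 'ee_rot': array([4.0070e-01, 3.1154e+00, 7.0000e-04]), 'wrist_force': array([ 0.4549, -0.2769, -2.0749]), 'moment': array([ 0.0229, -0.0055,  0.0212]), 'finger_force': np.float64(59.5879), 'grip_width': np.float64(0.2748)}
lens mid [-16.17 -14.54  -0.15]
```

View pics/s2.png

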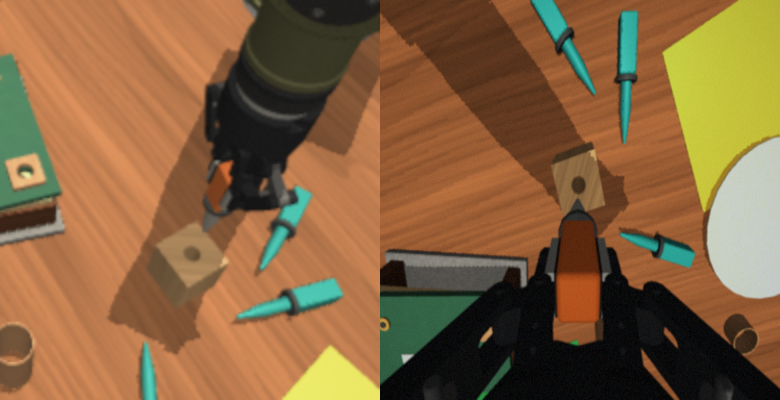

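The drift is held upright and clear of the rack hole. The wrist view shows its tip at about (575,205) in the montage, just in front of the rack hole at (578,185).

Request:
send_rows(deltas=[[0,0,0,-1,-0.9,-0.5,1],[0,0,0,-2,-1.8,0,1],[0,0,0,-2.2,-2,0,1],[0,0,0,-2.2,-2,0,1],[0,0,0,-2.2,-2,0,1],[0,0,0,-2.2,-2,0,1],[0,0,0,-2,-1.8,0,1],[0,0,0,-1.5,-1.3,0,1],[0,0,0,-0.87,-0.74,0,1],[0,0,0,0,0,0,1]])

```text
time_s: 4.33
eef_pos: [0.596, 0.0956, 0.2422]
ee_rot: [-0.406, -3.114, 0.002]
wrist_force: [-0.2, 0.6, -2.3]
grip_width: 0.273
finger_force: 59.5
```

Request:
send_rows(deltas=[[0,0,0,0,0,0,1],[0,0,0,0,0,0,1],[0,0,0,0,0,0,1]])

```text
time_s: 4.58
eef_pos: [0.5943, 0.0992, 0.2432]
ee_rot: [-0.398, -3.115, -0.0]
wrist_force: [0.6, -0.4, -1.4]
grip_width: 0.275
finger_force: 59.5
```

```bash
python3 - <<'E'
from h import *; from plant import status,imaging; import pickle
s=status.observe(); w=wrist(s,imaging.camera("wrist")); print({k:np.round(s[k],4) for k in s if k[:5]!="joint"})
d={n:imaging.camera(n) for n in("scene","top")}
pickle.dump((s,w,d),open("w2.pkl","wb"))
zt=s["eef_pos"][2]-.1113
print("pred tip",proj(w,[*s["eef_pos"][:2],zt]),"U",proj(w,(.5915,.0995,.088)),"L",proj(w,(.5987,.0969,.072)))
cv2.imwrite("pics/w2.png",cv2.resize(w["frame"][80:260,140:380],None,fx=3.2,fy=3.2,interpolation=cv2.INTER_CUBIC))
E
```

```text
{'time_s': np.float64(4.5833), 'eef_pos': array([0.5943, 0.0992, 0.2432]), 'ee_rot': array([-3.9820e-01, -3.1154e+00, -2.0000e-04]), 'wrist_force': array([ 0.6058, -0.4123, -1.4416]), 'moment': array([-0.0003, -0.0094,  0.0269]), 'finger_force': np.float64(59.5058), 'grip_width': np.float64(0.2753)}
pred tip [252.07804831 192.92575075] U [251.90096073 177.12033042] L [251.3218767  180.19610117]
```

View pics/w2.png

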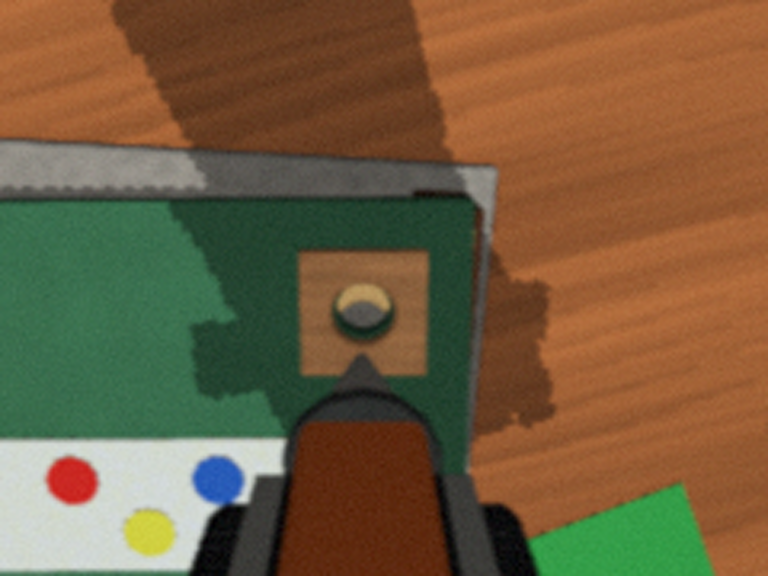

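The wrist crop shows the drift tip at about (361,354), under the shim square (x 299-429, y 250-376). In the hole, the pale lower cover shows above row 302. The grey lens runs from there down to about row 328, so the lower hole is offset downward in the image.

```bash
python3 - <<'E'
from h import *; import pickle
s,w,d=pickle.load(open("w2.pkl","rb")); f=w["frame"]
for x in (250,253,256): print(x,[(y,f[y,x].tolist()) for y in range(163,194)] if x==253 else '')
R=Ro.from_rotvec(s["ee_rot"]).as_matrix(); tx=R[:,0]
print("tool x",tx,"tool y",R[:,1],"z",R[:,2])
down=onz(w,(253.5,190),.072)-onz(w,(253.5,170),.072); print("img down world mm/20px",down*1000)
for r in (173.5,174,174.5,175):
    a=onz(w,(253.6,r),.072); L=a+8.7e-3*down/np.linalg.norm(down); print(r,"arc",a,"L",L,"toTCP",((L-s["eef_pos"])*1000).round(1))
sq=(140+364/3.2-.3,80+313/3.2-.3)
for z in (.084,.088,.094): print(z,"U",onz(w,sq,z))
t=s["eef_pos"]+R[:,2]*.1113; print("tip by axis",t,"seen",onz(w,(252.6,192.4),t[2]))
E
```

```text
250 
253 [(163, [66, 103, 148]), (164, [63, 99, 145]), (165, [63, 100, 142]), (166, [57, 95, 136]), (167, [59, 89, 132]), (168, [71, 109, 146]), (169, [86, 137, 171]), (170, [92, 147, 181]), (171, [92, 144, 181]), (172, [96, 148, 178]), (173, [83, 127, 157]), (174, [80, 100, 115]), (175, [83, 91, 94]), (176, [86, 88, 91]), (177, [80, 85, 87]), (178, [76, 79, 83]), (179, [76, 78, 81]), (180, [77, 80, 85]), (181, [71, 77, 76]), (182, [39, 46, 39]), (183, [27, 33, 19]), (184, [31, 42, 20]), (185, [40, 53, 43]), (186, [32, 51, 66]), (187, [40, 60, 90]), (188, [50, 81, 118]), (189, [56, 85, 124]), (190, [51, 71, 96]), (191, [46, 55, 62]), (192, [48, 52, 57]), (193, [52, 55, 57])]
256 
tool x [-9.67845899e-01  2.51542382e-01  8.63979978e-04] tool y [2.51542502e-01 9.67846253e-01 3.17322914e-05] z [-8.28217768e-04  2.48039654e-04 -9.99999626e-01]
img down world mm/20px [21.69428052 -5.60500525  0.        ]
173.5 arc [0.59210383 0.10114838 0.072     ] L [0.60052723 0.09897208 0.072     ] toTCP [   6.3   -0.2 -171.2]
174 arc [0.59263881 0.10101022 0.072     ] L [0.60106221 0.09883392 0.072     ] toTCP [   6.8   -0.3 -171.2]
174.5 arc [0.59317437 0.10087191 0.072     ] L [0.60159778 0.09869561 0.072     ] toTCP [   7.3   -0.5 -171.2]
175 arc [0.59371052 0.10073345 0.072     ] L [0.60213392 0.09855715 0.072     ] toTCP [   7.9   -0.6 -171.2]
0.084 U [0.59331449 0.10066351 0.084     ]
0.088 U [0.592295   0.10092509 0.088     ]
0.094 U [0.59076575 0.10131745 0.094     ]
tip by axis [0.59416894 0.09918741 0.13189334] seen [0.59390878 0.09972174 0.13189334]
```

Request:
send_rows(deltas=[[0,0,0,-0.25,0.1,0.5,1],[0,0,0,0,0,1,1],[0,0,0,0,0,1,1],[0,0,0,0,0,1,1],[0,0,0,0,0,0.8,1],[0,0,0,0,0,0.4,1],[0,0,0,0,0,0,1],[0,0,0,0,0,0,1]])

```text
time_s: 5.4
eef_pos: [0.5975, 0.0984, 0.1959]
ee_rot: [-0.401, -3.115, 0.0]
wrist_force: [-0.1, -0.5, -0.9]
grip_width: 0.272
finger_force: 59.5
```

Request:
send_rows(deltas=[[0,0,0,0,0,0.4,1],[0,0,0,0,0,0.4,1],[0,0,0,0,0,0.4,1],[0,0,0,0,0,0.4,1],[0,0,0,0,0,0.3,1],[0,0,0,0,0,0,1],[0,0,0,0,0,0,1]])

```text
time_s: 5.98
eef_pos: [0.5972, 0.0985, 0.1768]
ee_rot: [-0.401, -3.115, 0.0]
wrist_force: [-1.4, 0.3, -1.7]
grip_width: 0.271
finger_force: 59.6
```

Request:
send_rows(deltas=[[0,0,0,-0.05,0.01,0.15,1],[0,0,0,-0.05,0.01,0.15,1],[0,0,0,-0.05,0.01,0.15,1],[0,0,0,-0.05,0.01,0.15,1],[0,0,0,0,0,0,1],[0,0,0,0,0,0,1]])

```text
time_s: 6.48
eef_pos: [0.5995, 0.0984, 0.171]
ee_rot: [-0.401, -3.115, -0.0]
wrist_force: [-2.9, 0.6, -1.0]
grip_width: 0.274
finger_force: 59.8
```

Request:
send_rows(deltas=[[0,0,0,-0.04,0.01,0.15,1],[0,0,0,-0.04,0.01,0.15,1],[0,0,0,-0.04,0.01,0.15,1],[0,0,0,-0.03,0.01,0.15,1],[0,0,0,0,0,0,1],[0,0,0,0,0,0,1]])

```text
time_s: 6.98
eef_pos: [0.6012, 0.0982, 0.1649]
ee_rot: [-0.401, -3.116, 0.001]
wrist_force: [-2.3, -0.5, -1.5]
grip_width: 0.275
finger_force: 59.6
```

Request:
send_rows(deltas=[[0,0,0,0,0,0.15,1],[0,0,0,0,0,0.15,1],[0,0,0,0,0,0.15,1],[0,0,0,0,0,0.15,1],[0,0,0,0,0,0,1],[0,0,0,0,0,0,1]])

```text
time_s: 7.48
eef_pos: [0.6011, 0.0982, 0.1589]
ee_rot: [-0.401, -3.115, 0.001]
wrist_force: [-2.8, -0.9, -0.9]
grip_width: 0.275
finger_force: 59.6
```

Request:
send_rows(deltas=[[0,0,0,0,0,0.1,1],[0,0,0,0,0,0.1,1],[0,0,0,0,0,0.1,1],[0,0,0,0,0,0.1,1],[0,0,0,0,0,0,1],[0,0,0,0,0,0,1]])

```text
time_s: 7.98
eef_pos: [0.6011, 0.0982, 0.155]
ee_rot: [-0.401, -3.115, 0.001]
wrist_force: [-2.9, -2.1, -0.8]
grip_width: 0.276
finger_force: 59.6
```

Request:
send_rows(deltas=[[0,0,0,-0.01,-0.05,0.1,1],[0,0,0,0,0,0.1,1],[0,0,0,0,0,0.1,1],[0,0,0,0,0,0,1],[0,0,0,0,0,0,1]])

```text
time_s: 8.4
eef_pos: [0.6013, 0.098, 0.1521]
ee_rot: [-0.401, -3.116, -0.0]
wrist_force: [-3.1, -0.9, -1.3]
grip_width: 0.273
finger_force: 59.8
```

Request:
send_rows(deltas=[[0,0,0,0,0,0.1,1],[0,0,0,0,0,0.1,1],[0,0,0,0,0,0.1,1],[0,0,0,0,0,0,1],[0,0,0,0,0,0,1]])

```text
time_s: 8.82
eef_pos: [0.6013, 0.0979, 0.1491]
ee_rot: [0.401, 3.116, 0.0]
wrist_force: [-3.8, 0.4, -1.8]
grip_width: 0.272
finger_force: 59.8
```

Request:
send_rows(deltas=[[0,0,0,0,0,0.1,1],[0,0,0,0,0,0.1,1],[0,0,0,0,0,0.1,1],[0,0,0,0,0,0,1],[0,0,0,0,0,0,1]])

```text
time_s: 9.23
eef_pos: [0.6013, 0.0979, 0.1461]
ee_rot: [-0.401, -3.116, -0.0]
wrist_force: [-2.4, -1.0, -1.6]
grip_width: 0.276
finger_force: 59.8
```

Collar height is now about 0.101; I'll continue in small steps and feel for the shims.

Request:
send_rows(deltas=[[0,0,0,0,0,0.1,1],[0,0,0,0,0,0.1,1],[0,0,0,0,0,0.1,1],[0,0,0,0,0,0.1,1],[0,0,0,0,0,0,1],[0,0,0,0,0,0,1]])

```text
time_s: 9.73
eef_pos: [0.6013, 0.0979, 0.1421]
ee_rot: [-0.401, -3.116, 0.0]
wrist_force: [-1.8, -0.2, -1.1]
grip_width: 0.273
finger_force: 59.8
```

Request:
send_rows(deltas=[[0,0,0,0,0,0.08,1],[0,0,0,0,0,0.08,1],[0,0,0,0,0,0.08,1],[0,0,0,0,0,0,1],[0,0,0,0,0,0,1]])

```text
time_s: 10.15
eef_pos: [0.6013, 0.0979, 0.1398]
ee_rot: [-0.401, -3.116, 0.0]
wrist_force: [-2.2, -0.5, -1.5]
grip_width: 0.271
finger_force: 59.8
```

Request:
send_rows(deltas=[[0,0,0,0,0,0.08,1],[0,0,0,0,0,0.08,1],[0,0,0,0,0,0,1],[0,0,0,0,0,0,1]])

```text
time_s: 10.48
eef_pos: [0.6013, 0.0979, 0.1382]
ee_rot: [-0.401, -3.116, 0.0]
wrist_force: [-1.2, -0.7, -0.9]
grip_width: 0.277
finger_force: 59.8
```

Request:
send_rows(deltas=[[0,0,0,0,0,0.08,1],[0,0,0,0,0,0.08,1],[0,0,0,0,0,0,1],[0,0,0,0,0,0,1]])

```text
time_s: 10.82
eef_pos: [0.6013, 0.0979, 0.1366]
ee_rot: [-0.401, -3.116, 0.0]
wrist_force: [-2.3, -1.1, -0.6]
grip_width: 0.272
finger_force: 59.8
```

Request:
send_rows(deltas=[[0,0,0,0,0,0.08,1],[0,0,0,0,0,0.08,1],[0,0,0,0,0,0,1],[0,0,0,0,0,0,1]])

```text
time_s: 11.15
eef_pos: [0.6013, 0.0979, 0.135]
ee_rot: [-0.401, -3.116, 0.0]
wrist_force: [-1.9, -0.5, -0.6]
grip_width: 0.272
finger_force: 59.8
```

Request:
send_rows(deltas=[[0,0,0,0,0,0.08,1],[0,0,0,0,0,0.08,1],[0,0,0,0,0,0,1],[0,0,0,0,0,0,1]])

```text
time_s: 11.48
eef_pos: [0.6019, 0.0977, 0.1346]
ee_rot: [0.401, 3.114, -0.0]
wrist_force: [-3.9, -1.8, 5.4]
grip_width: 0.272
finger_force: 60.6
```

Request:
send_rows(deltas=[[0,0,0,0,0,0.04,1],[0,0,0,0,0,0.04,1],[0,0,0,0,0,0,1],[0,0,0,0,0,0,1]])

```text
time_s: 11.82
eef_pos: [0.602, 0.0976, 0.1345]
ee_rot: [0.401, 3.113, 0.0]
wrist_force: [-4.4, -2.0, 8.7]
grip_width: 0.272
finger_force: 61.1
```

Request:
send_rows(deltas=[[0,0,0,0,0,0.04,1],[0,0,0,0,0,0.03,1],[0,0,0,0,0,0,1],[0,0,0,0,0,0,1],[0,0,0,0,0,0,1]])

```text
time_s: 12.23
eef_pos: [0.6021, 0.0976, 0.1345]
ee_rot: [0.401, 3.113, 0.0]
wrist_force: [-5.7, -1.5, 12.0]
grip_width: 0.272
finger_force: 61.4
```

Request:
send_rows(deltas=[[0,0,0,0,0,0,1],[0,0,0,0,0,0,1],[0,0,0,0,0,0,1],[0,0,0,0,0,0,1],[0,0,0,0,0,0,1],[0,0,0,0,0,0,1],[0,0,0,0,0,0,1],[0,0,0,0,0,0,1]])

```text
time_s: 12.9
eef_pos: [0.602, 0.0976, 0.1344]
ee_rot: [0.401, 3.113, 0.0]
wrist_force: [-5.5, -1.1, 13.0]
grip_width: 0.276
finger_force: 61.4
```

Request:
send_rows(deltas=[[0,0,0,0,0,-0.1,1],[0,0,0,0,0,-0.1,1],[0,0,0,0,0,-0.05,1],[0,0,0,0,0,0,1],[0,0,0,0,0,0,1]], newtons=30)

```text
time_s: 13.32
eef_pos: [0.6019, 0.0977, 0.1346]
ee_rot: [0.401, 3.115, -0.0]
wrist_force: [-0.6, -2.8, 2.0]
grip_width: 0.276
finger_force: 60.1
```

Request:
send_rows(deltas=[[0,0,0,0,0,0,3],[0,0,0,0,0,0,4],[0,0,0,0,0,0,5],[0,0,0,0,0,0,6],[0,0,0,0,0,0,6],[0,0,0,0,0,0,6]])

```text
time_s: 13.82
eef_pos: [0.6014, 0.098, 0.1345]
ee_rot: [0.401, 3.116, 0.0]
wrist_force: [0.1, -0.2, 0.2]
grip_width: 0.7
finger_force: 0.0
```

Request:
send_rows(deltas=[[0,0,0,0,0,-0.5,6],[0,0,0,0,0,-1.5,6],[0,0,0,0,0,-2,6],[0,0,0,0,0,-3,6],[0,0,0,0,0,-3,6],[0,0,0,0,0,-3,6],[0,0,0,0,0,0,6],[0,0,0,0,0,0,6]])

```text
time_s: 14.48
eef_pos: [0.6027, 0.0981, 0.2673]
ee_rot: [0.4, 3.111, 0.003]
wrist_force: [0.0, 0.5, 0.8]
grip_width: 0.702
finger_force: 0.0
```

```bash
python3 - <<'E'
from h import *; from plant import status,imaging
s=status.observe(); w=imaging.camera("wrist")["frame"]; c=imaging.camera("scene")["frame"]
print(s["eef_pos"],s["wrist_force"],s["time_s"])
cv2.imwrite("pics/f.png",np.hstack([cv2.resize(c[140:270,180:310],(400,400),interpolation=cv2.INTER_CUBIC),cv2.resize(w[100:300,150:350],(400,400),interpolation=cv2.INTER_CUBIC)]))
E
```

```text
[0.60273998 0.09814194 0.26726293] [0.04239284 0.45386852 0.7615405 ] 14.4833
```

View pics/f.png

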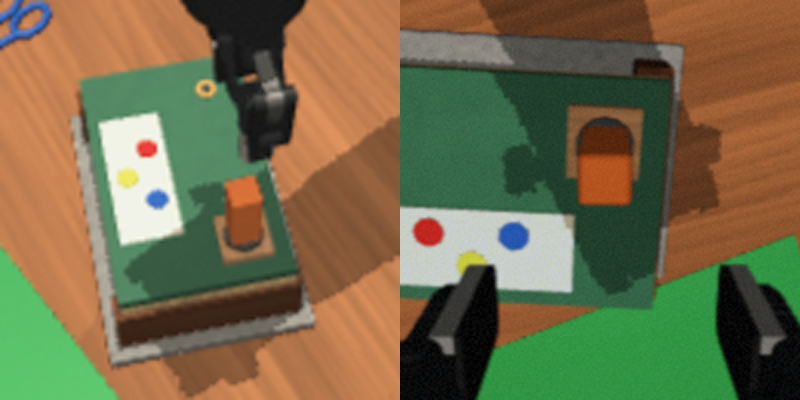

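The drift stands upright at about (243,210) in the left panel, with its collar flat on the shim pile. The covers are in line and the gripper is clear.

```bash
python3 -c "
from plant import arm; print(arm.sign_off())"
```

```text
the job is handed in; nothing more can be done
None
```

The job is handed in: the drift stands upright with its collar home on the shims (about 7 mm high), the covers look in line, and I pressed it at about 13–14 N for over half a second before letting go, finishing in about 14.5 s of the 64 s allowed.

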